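Complete the spice carousel, bring the salt to the gap and hold it there

ROBOT

A 7-joint arm with a two-finger parallel gripper is mounted at the origin on a cart in front of the work surface, level with it; the furniture and walls round the work are solid. World frame = base frame: x ahead of the robot, y to its left, z up, the work surface at z = 0. Lengths are in mm, angles in rad, forces in N, time in s.
With the tool pointing down it reaches from about 400 to 875 mm from the base axis. Payload 4.4 kg.
Tool frame: the origin (TCP) lies between the finger pads; the fingertips stand 22 mm ahead of it and the grasp point (between the pads) lies 3 mm ahead of it; z points along the fingers, y is the line along which they close (so a half turn about z gives the same grasp; the last joint's range is limited). The gripper opens to 85 mm and grips with 20 to 120 N. Pads are 22 mm wide; open, the fingers measure 114 mm over their backs; the gripper's body (76 mm by 85 mm) begins 54 mm behind the grasp point. The pads swing forward as they close: fully open they stand 13 mm farther back than shut.
Start: joints at [-1.402, 0.628, 0.038, 1.517, -0.027, 0.996, -0.02], TCP at [151.197, 632.184, 253.313] pointing down, gripper open.
Joint ranges: [-3.06, 3.06], [-0.37, 2.12], [-1.25, 1.32], [0.18, 2.47], [-1.1, 4.24], [0.23, 1.98], [-2.94, 2.94]. Speed limits (rad/s): [2.57, 2.57, 3.14, 3.14, 3.14, 3.14, 3.14].

INTERFACE

Orientations are given as [roll, pitch, yaw] about the fixed x, y, z axes, in that order (R = Rz(yaw) Ry(pitch) Rx(roll)).
In Python, from cell import ctrl gives the robot as it stands.
- The arm moves only by the tool step_arm, never from a script. Its argument "plan" is a list of rows, each an object of numbers: "dx", "dy", "dz": the shift along the tool's x, y, z scaled (see below); "ax", "ay", "az": the turn, a rotation vector about the tool's x, y, z scaled (see below); "gripper": the opening, from 0 (shut) to 1 (fully open). A call has 1 to 20 rows; each row shifts and turns the commanded pose from where the row before left it, along the tool's axes as they then stand; what a row does not reach is not made up. The controller multiplies each number of a shift by 0.3 m and each number of a turn by 90 degrees. A row lasts 1/8 s, in which the tool goes at most 62.5 mm and 10.7 degrees, less where a joint would pass 70% of its speed; a pose out of reach is approached as far as the arm can. A call with a number of a shift or a turn outside -1 to 1 is refused whole. A call with a gripper value outside its range is refused whole. The fingers move at their own pace and stop on an object; the grip force is fixed at half the most. Time passes only in rows, so rows that do not move let the fingers close. It gives the time, the measured TCP pose, the force, the opening and the grip force at its end, in the units of the state.
- ctrl.read_state(): the state, without advancing time (a new reading comes with each control period).
- ctrl.get_image(name): name is "scene" or "top" or "wrist"; returns a dict with "color" (480x640x3 uint8, red, green, blue), "range_z" (480x640 float32, mm along the optical axis (not along the pixel's ray), 0 where there is no reading), "fx", "fy", "cx", "cy" (pixels), "T" (4x4, takes a point from camera to world coordinates); the wrist camera has in their place "T_tool_cam" (4x4, takes a point from camera to tool coordinates, whose origin is the TCP and whose axes are the flange's). Camera axes: x right, y down, z forward; pixel columns grow to the right and rows downward; lengths in mm; the calibration is good to about 2 mm. A picture is of the moment at which its call begins: read the wrist's pose just before it.
- ctrl.finish_job(): hands the job in; it is judged then, once.
The state is a dict: "clock": time; "qpos": joint angles; "qd": joint speeds; "tau": joint torques, N m; "eef_pos": TCP position; "tool_rot": TCP orientation; "force": force on the tool from outside, world axes, zero at the start; "torque": the same for the moment, N m; "width": finger opening in mm; "gripper_force": force on a finger pad.
Only numpy, scipy, OpenCV 4.12 (cv2) and the standard library are available. Lean on these libraries where they do the work, as an engineer would, in place of code of your own. Each camera call takes 0.05 s, during which the arm holds its last target. There are 200 camera calls.

TASK

Get the spice carousel ready for the cook: stand the stray green-labelled spice jar in the carousel's one free pocket, then turn the carousel by its dark wooden knob until the salt shaker stands centred in the front gap of the wire rail. Finish still gripping the knob and holding the turntable still, so that the cook can slide the salt out through the gap. Keep every jar upright and in its pocket, and leave the pepper mill, the tin and the drinking glass where they stand.

Things in the scene. Friction and masses are not known exactly. Their poses are not given: they have to be found in the camera images.
- stand: Fixed, heavy stand of the carousel: a round dark-wood plinth, 226 mm in diameter, top at 16 mm, with a fence of two steel wires round its rim (ring radius 107 mm, wires at 52 and 82 mm above the worktop, the upper 5 mm thick, with thin uprights). The fence has one gap, 67 mm clear, at the stand's front, which roughly faces the robot. Origin: on the turning axis at the worktop; the gap lies in its -x direction, z up.
- gap (a point): The place behind the gap where a presented jar stands: 72 mm from the turning axis in the stand's -x direction, at the height of the turntable's upper face (30 mm above the worktop). Its axes are the stand's: -x points out through the gap, y runs along the gap. Fixed.
- turntable (a joint): Turning angle of the turntable on the stand, rad, about the vertical axis through the stand's origin; 0 at the start of every run, grows counter-clockwise seen from above, turns both ways without stops for two turns. A light bearing friction (about 0.06 N m) keeps it where it is left. No detents, no spring.
- wheel_axis (a point): Centre of the turntable's upper face, on the turning axis, 30 mm above the worktop; turns with the table. The table is a pale wood disc 202 mm in diameter with five equal pockets 72 degrees apart, their centres 72 mm from the axis: U-shaped steel wire frames 51 mm wide inside, 36 mm high, open outward, in which a jar stands on the disc; the fence keeps it in. At the start four pockets hold jars, one is free. A steel stem 12 mm thick rises on the axis to the knob.
- knob: Round dark-wood knob on top of the stem, fixed to the turntable and turning with it: 36 mm in diameter, to be gripped across its round side, which runs straight from 12 to 24 mm above its origin. Origin: centre of its underside, on the turning axis, 146 mm above the worktop; the knob's top is at 178 mm. The caps of the jars round it end at 136 mm above the worktop, their inner edges 50 mm from the axis.
- free_pocket (a point): Centre of the free pocket on the turntable's upper face, 72 mm from the axis; turns with the table.
- green_jar: The stray jar, standing on the worktop right of the carousel: spice jar with a red screw cap, glass body 42 mm in diameter, cap 45 mm in diameter from 85 to 106 mm above its underside, about 0.11 kg. Origin: centre of the underside, z up. It has a green and white label; the others have cream and brown labels.
- salt_shaker: Salt shaker in one of the pockets: clear glass with white salt and a grey dome-shaped metal top, the only one in the carousel without a red cap. 44 mm in diameter, 90 mm tall, about 0.1 kg. Origin: centre of the underside, z up.
- jar_a: In a pocket of the carousel: spice jar with a red screw cap, glass body 42 mm in diameter, cap 45 mm in diameter from 85 to 106 mm above its underside, about 0.11 kg. Origin: centre of the underside, z up. Cream and dark label.
- jar_b: In a pocket of the carousel: spice jar with a red screw cap, glass body 42 mm in diameter, cap 45 mm in diameter from 85 to 106 mm above its underside, about 0.11 kg. Origin: centre of the underside, z up. Brown and red label.
- jar_c: In a pocket of the carousel: spice jar with a red screw cap, glass body 42 mm in diameter, cap 45 mm in diameter from 85 to 106 mm above its underside, about 0.11 kg. Origin: centre of the underside, z up. Cream and dark label, same as jar_a.
- pepper_mill: Bystander: wooden pepper mill, 58 mm in diameter, 160 mm tall, on the worktop. Origin: centre of the underside.
- tin: Bystander: green and gold food tin, 75 mm in diameter, 58 mm tall. Origin: centre of the underside.
- glass: Bystander: clear drinking glass, 78 mm in diameter, 102 mm tall. Origin: centre of the underside.
There are look-alikes about, which are no part of the job. Leave any blue or purple look-alike of the green_jar alone.

How it is judged (in metres and radians):
On the way, in this order (a step that is already met when the one before it is completed fails the run):
1. the green-labelled jar stands upright in the free pocket, let go (horizontal distance between green_jar and free_pocket below 0.016 m and z of green_jar in the frame of wheel_axis between -0.005 and 0.005 m and angle between green_jar's own z axis and vertical below 0.1 rad and contact force between the fingers and green_jar below 0.2 N), for 0.2 s.
2. the salt shaker stands in the gap and the knob is gripped, turntable still (y of salt_shaker in the frame of gap between -0.01 and 0.01 m and x of salt_shaker in the frame of gap between -0.016 and 0.012 m and contact force between the fingers and knob above 3 N and velocity of joint turntable between -0.05 and 0.05 rad/s), for 0.3 s.
At the end, for the whole second after the job is handed in: Salt within 10 mm of the gap's middle line, the fingers pressing the knob with over 3 N, turntable still (under 0.05 rad/s); the green jar let go in the free pocket (within 16 mm); all five jars on the turntable within 90 mm of its axis, upright within 0.1 rad (all of step 1 and all of step 2 and horizontal distance between each of salt_shaker, green_jar, jar_a, jar_b, jar_c and wheel_axis below 0.09 m and z of salt_shaker in the frame of wheel_axis between -0.005 and 0.005 m and angle between each of salt_shaker, jar_a, jar_b, jar_c's own z axis and vertical below 0.1 rad and z of jar_a in the frame of wheel_axis between -0.005 and 0.005 m and z of jar_b in the frame of wheel_axis between -0.005 and 0.005 m and z of jar_c in the frame of wheel_axis between -0.005 and 0.005 m); the arm keeps its last pose, push and grip.
It fails at once if a jar is tipped over (more than 0.5 rad) (angle between any of salt_shaker, jar_a, jar_b, jar_c's own z axis and vertical above 0.5 rad).
It fails at once if the green jar is tipped over (more than 0.8 rad) (angle between green_jar's own z axis and vertical above 0.8 rad).
It fails at once if the pepper mill is moved by more than 30 mm (distance of pepper_mill from where it was at the start of the episode above 0.03 m).
It fails at once if the tin is moved by more than 30 mm (distance of tin from where it was at the start of the episode above 0.03 m).
It fails at once if the glass is moved by more than 30 mm (distance of glass from where it was at the start of the episode above 0.03 m).
It also fails if it takes over 64 s, if anything falls off the work surface, if the arm or the gripper's body presses on something with over 40 N, if the wrist force passes 120 N, or if a joint passes its speed limit or range.

## Working session

There is one attempt and no reset: what is moved stays moved. The work goes in short steps, Python scripts to look and compute and a tool call to move; the robot and the scene stay as the last step left them, time stands still between calls to the robot, and variables do not carry over. Pictures are saved under pics/ and viewed, at most 10 in all, crops included, and the job is handed in when it is done.

Besides the shell and the picture viewer there is one more tool, called as name(argument=value, ...), one argument or row to a line, values as JSON. step_arm: Moves the arm, as the interface text tells. Shifts and turns lie within -1 to 1; 1 stands for 0.3 m of shift or 90 degrees of turn. Its arguments: {"type":"object","properties":{"plan":{"type":"array"}},"required":["plan"]}

```bash
mkdir -p pics; python3 - <<'E'
from cell import ctrl
import cv2,numpy as np
s=ctrl.read_state();print({k:np.round(v,3).tolist() for k,v in s.items()})
for n in("scene","top"):
    d=ctrl.get_image(n);cv2.imwrite(f"pics/{n}0.png",d["color"][:,:,::-1]);np.savez(f"{n}0.npz",**d);print(n,d["fx"],d["cx"],d["cy"],np.round(d["T"],3).tolist())
E
```

```text
{'clock': 0.0, 'qpos': [-1.402, 0.629, 0.038, 1.518, -0.027, 0.996, -0.02], 'qd': [0.002, -0.0, -0.0, 0.001, -0.001, 0.0, 0.0], 'tau': [-0.0, -56.34, 1.226, -19.344, 0.011, 0.01, 0.0], 'eef_pos': [151.067, 631.594, 252.376], 'tool_rot': [-3.14, 0.0, 2.907], 'force': [0.269, 0.446, 0.447], 'torque': [0.006, -0.007, -0.007], 'gripper_force': 0.0, 'width': 85.053}
scene 587.163282334702 321.7637185508295 225.65526887133674 [[0.77, -0.473, 0.427, -136.021], [-0.637, -0.584, 0.502, -991.73], [0.012, -0.659, -0.752, 1309.125], [0.0, 0.0, 0.0, 1.0]]
top 578.1908642175922 320.9315419230016 242.5132848398303 [[0.216, -0.774, 0.596, -379.678], [-0.976, -0.18, 0.12, -366.803], [0.014, -0.608, -0.794, 1352.112], [0.0, 0.0, 0.0, 1.0]]
```

View pics/top0.png

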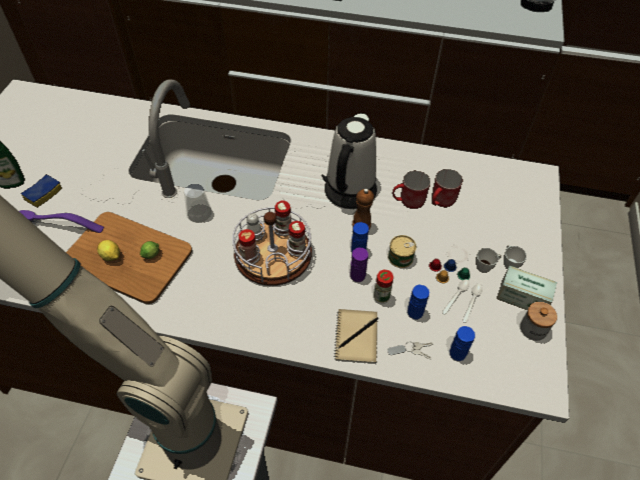

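View pics/scene0.png

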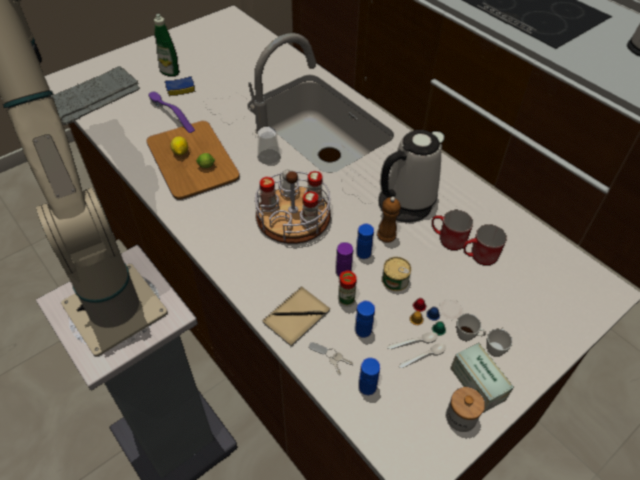

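In the top view, the candidates for the stray jar are blue (360,235), (418,302), (462,344), purple (359,264) and a red-capped jar at (384,285). Only the last has a red cap and green/white label. I'll confirm it in a crop and measure.

```bash
cat > h.py <<'E'
import numpy as np,cv2
def cloud(d,T=None):
    T=d["T"] if T is None else T
    z=d["range_z"].astype(float);v,u=np.mgrid[:z.shape[0],:z.shape[1]]
    P=np.stack([(u-d["cx"])/d["fx"]*z,(v-d["cy"])/d["fy"]*z,z],-1)
    P=P@T[:3,:3].T+T[:3,3];P[z==0]=np.nan;return P
def circ(xy,r):
    from scipy.optimize import least_squares
    return least_squares(lambda c:np.hypot(*(xy-c).T)-r,xy.mean(0),loss="soft_l1",f_scale=2).x
E
python3 - <<'E'
from h import *
for n,w in(("top",(225,195,420,310)),("scene",(245,160,420,310))):
    d=dict(np.load(n+"0.npz"));P=cloud(d);c=d["color"].astype(int)
    x0,y0,x1,y1=w
    cr=cv2.resize(d["color"][y0:y1,x0:x1,::-1],None,fx=4,fy=4,interpolation=cv2.INTER_CUBIC)
    cv2.imwrite(f"pics/crop_{n}.png",cr)
    M=np.zeros(c.shape[:2],bool);M[y0:y1,x0:x1]=1
    red=(c[...,0]>110)&(c[...,1]<70)&(c[...,2]<70)&M
    k,l,st,ce=cv2.connectedComponentsWithStats(red.astype(np.uint8))
    for i in range(1,k):
        if st[i,4]<25: continue
        # cap top: use all pts near cluster with z near max
        m=cv2.dilate((l==i).astype(np.uint8),np.ones((9,9)))>0
        p=P[m];p=p[~np.isnan(p[:,0])];zt=np.percentile(P[l==i][:,2],95)
        q=p[p[:,2]>zt-7];print(n,"red",ce[i].round(),st[i,4],"ztop",zt.round(1),"topmean",q.mean(0).round(1),"mid",((q.max(0)+q.min(0))/2).round(1),len(q))
    # knob: points z 160..185
    ok=M&(P[...,2]>160)&(P[...,2]<186);p=P[ok];print(n,"knob zone",p.mean(0).round(1),np.nanpercentile(p,[2,98],axis=0).round(1).tolist(),len(p))
    for nm,uv in {"top":dict(mill=(364,200),tin=(402,245),glass=(196,195),pur=(359,255),blue=(360,230),salt=(253,219),blue2=(419,290)),"scene":dict(mill=(391,203),tin=(397,265),glass=(266,135),pur=(345,248),blue=(366,230),salt=(291,178))}[n].items():
        u,v=uv;p=P[v-3:v+4,u-3:u+4].reshape(-1,3);print(nm,np.nanmedian(p,0).round(1),end=" ")
    print()
E
```

```text
<stdin>:15: RuntimeWarning: Mean of empty slice.
  ret = um.true_divide(
Traceback (most recent call last):
ValueError: zero-size array to reduction operation maximum which has no identity
```

View pics/crop_top.png

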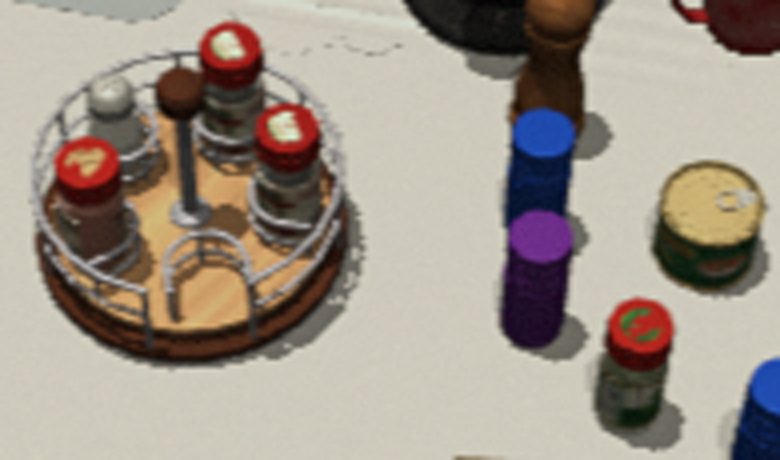

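The crop confirms the target: the jar with the red cap and green mark and label at top (385,278). The free pocket is at about (277,267), beside the front gap, and the salt is at (253,219). I'll locate everything by intersecting rays with the known heights.

```bash
cat >> h.py <<'E'
def ray(d,uv,z,T=None):
    T=d["T"] if T is None else T
    r=T[:3,:3]@np.array([(uv[0]-d["cx"])/d["fx"],(uv[1]-d["cy"])/d["fy"],1]);return T[:3,3]+r*(z-T[2,3])/r[2]
E
python3 - <<'E'
from h import *
K={}
for n,w in(("top",(225,195,420,310)),("scene",(245,160,420,310))):
    d=dict(np.load(n+"0.npz"));P=cloud(d);c=d["color"].astype(int);x0,y0,x1,y1=w
    M=np.zeros(c.shape[:2],bool);M[y0:y1,x0:x1]=1
    red=(c[...,0]>90)&(c[...,1]<80)&(c[...,2]<80)&(c[...,0]>2*c[...,1])&M
    red=cv2.morphologyEx(red.astype(np.uint8),cv2.MORPH_CLOSE,np.ones((5,5)))
    k,l,st,ce=cv2.connectedComponentsWithStats(red)
    for i in range(1,k):
        if st[i,4]<60: continue
        p=P[l==i];p=p[~np.isnan(p[:,0])]
        zt=106 if ce[i][0]>335 else 136
        print(n,"cap",ce[i].round(1),st[i,4],"ray@mid",ray(d,ce[i],zt-8).round(1)[:2],"depth",len(p),(np.median(p,0).round(1) if len(p) else ""))
    ok=M&(P[...,2]>155)&(P[...,2]<190)
    if ok.any(): print("knobzone",np.nanmedian(P[ok],0).round(1),ok.sum())
    pts=dict(top=dict(knobtop=((270,216),176),salt=(((253,219),112)),mill=((364,198),150),tin=((402,243),58),pur=((360,255),100),blue=((361,229),100)),scene=dict(knobtop=((292,176),174),salt=((289,190),105),mill=((391,203),150),tin=((397,265),58)))[n]
    for a,(uv,z) in pts.items():
        u,v=uv;print(a,ray(d,uv,z).round(0)[:2],np.nanmedian(P[v-2:v+3,u-2:u+3].reshape(-1,3),0).round(0))
    if n=="top":
        # plinth: wooden disc colour at z~30 and ring upright
        wood=M&(P[...,2]>22)&(P[...,2]<36)&(np.arange(640)<320);p=P[wood];print("disc",p.shape,np.nanpercentile(p,[1,99],axis=0).round())
        for uv,z in(((225+150/4,195+345/4),16),((225+250/4,195+332/4),16),((225+150/4,195+292/4),82),((225+252/4,195+268/4),82),((225+210/4,195+285/4),30)):print("gap/pocket",ray(d,uv,z).round(1))
E
```

```text
top cap [282.2 206.4] 94 ray@mid [639.  -48.7] depth 92 [632.8 -50.9 134.9]
top cap [296.5 226.8] 107 ray@mid [ 576.6 -105.2] depth 107 [ 570.2 -109.2  134.3]
top cap [246.3 235.6] 140 ray@mid [516.8  18.9] depth 139 [510.3  17.6 134.5]
top cap [384.8 276.3] 171 ray@mid [ 490.5 -364. ] depth 170 [ 486.2 -364.2  104. ]
knobzone [555.6 -36.4 171.7] 145
knobtop [559. -38.] [560. -39. 175.]
salt [589.  23.] [588.  23. 113.]
mill [ 702. -268.] [ 710. -267.  140.]
tin [ 642. -394.] [ 646. -394.   52.]
pur [ 543. -289.] [ 538. -289.  106.]
blue [ 632. -276.] [ 627. -276.  105.]
disc (1392, 3) [[ 463. -130.   22.]
 [ 637.   53.   35.]]
gap/pocket [455.1 -36.3  16. ]
gap/pocket [ 481.1 -100.9   16. ]
gap/pocket [454.7 -41.   82. ]
gap/pocket [ 489.1 -102.4   82. ]
gap/pocket [504.  -66.7  30. ]
scene cap [315.  177.4] 69 ray@mid [637.6 -47.8] depth 68 [628.1 -57.3 137. ]
scene cap [266.4 182.3] 122 ray@mid [517.1  23.7] depth 122 [511.9  16.2 137.8]
scene cap [310.5 197. ] 102 ray@mid [ 578.4 -100.8] depth 102 [ 574.2 -109.3  137.6]
scene cap [347.4 277.3] 195 ray@mid [ 491.2 -358.4] depth 194 [ 486.1 -363.3  107.4]
knobzone [ 827.3 -196.3  172.5] 481
knobtop [561. -40.] [560. -42. 176.]
salt [562. -23.] [581.   9.  69.]
mill [ 721. -273.] [ 722. -272.  148.]
tin [ 642. -391.] [ 644. -390.   56.]
```

```bash
python3 - <<'E'
from cell import ctrl
from h import *
d=ctrl.get_image("wrist");print(np.round(d["T_tool_cam"],3).tolist(),d["fx"])
E
```

```text
[[0.001, -0.945, -0.327, 84.519], [1.0, 0.001, 0.001, 1.054], [-0.0, -0.327, 0.945, -119.164], [0.0, 0.0, 0.0, 1.0]] 420.63923219359356
```

```bash
cat >> h.py <<'E'
def rows(p,yaw,wps,step=55,turn=10):
    "tool-down rows from pose p(mm), yaw(deg) through wps [(x,y,z,yaw)]"
    import json;out=[];p=np.array(p,float)
    for w in wps:
        t=np.array(w[:3],float);n=int(max(np.ceil(np.linalg.norm(t-p)/step),np.ceil(abs(w[3]-yaw)/turn),1))
        dp=(t-p)/n;dy=(w[3]-yaw)/n
        for _ in range(n):
            a=np.radians(yaw);c,s=np.cos(a),np.sin(a)
            out.append(dict(dx=round((c*dp[0]+s*dp[1])/300,3),dy=round((s*dp[0]-c*dp[1])/300,3),dz=round(-dp[2]/300,3),az=round(-dy/90,3)));yaw+=dy
        p=t
    print(len(out),json.dumps(out).replace(" ",""))
E
python3 -c "
from h import *
rows((151,632,253),166.6,[(400,440,300,125),(530,180,310,100),(530,-30,310,86)])"
```

```text
16 [{"dx":-0.159,"dy":-0.072,"dz":-0.026,"az":0.077},{"dx":-0.167,"dy":-0.052,"dz":-0.026,"az":0.077},{"dx":-0.172,"dy":-0.031,"dz":-0.026,"az":0.077},{"dx":-0.174,"dy":-0.01,"dz":-0.026,"az":0.077},{"dx":-0.174,"dy":0.011,"dz":-0.026,"az":0.077},{"dx":-0.172,"dy":0.032,"dz":-0.026,"az":0.077},{"dx":-0.16,"dy":-0.024,"dz":-0.006,"az":0.046},{"dx":-0.161,"dy":-0.012,"dz":-0.006,"az":0.046},{"dx":-0.161,"dy":-0.0,"dz":-0.006,"az":0.046},{"dx":-0.161,"dy":0.011,"dz":-0.006,"az":0.046},{"dx":-0.16,"dy":0.023,"dz":-0.006,"az":0.046},{"dx":-0.158,"dy":0.035,"dz":-0.006,"az":0.046},{"dx":-0.172,"dy":-0.03,"dz":-0.0,"az":0.039},{"dx":-0.174,"dy":-0.02,"dz":-0.0,"az":0.039},{"dx":-0.175,"dy":-0.009,"dz":-0.0,"az":0.039},{"dx":-0.175,"dy":0.002,"dz":-0.0,"az":0.039}]
```

step_arm(
  plan=[
    {"dx":-0.16,"dy":-0.07,"dz":-0.026,"az":0.077,"gripper":1},
    {"dx":-0.167,"dy":-0.05,"dz":-0.026,"az":0.077,"gripper":1},
    {"dx":-0.172,"dy":-0.03,"dz":-0.026,"az":0.077,"gripper":1},
    {"dx":-0.174,"dy":-0.01,"dz":-0.026,"az":0.077,"gripper":1},
    {"dx":-0.174,"dy":0.01,"dz":-0.026,"az":0.077,"gripper":1},
    {"dx":-0.172,"dy":0.03,"dz":-0.026,"az":0.077,"gripper":1},
    {"dx":-0.16,"dy":-0.024,"dz":-0.006,"az":0.046,"gripper":1},
    {"dx":-0.16,"dy":-0.012,"dz":-0.006,"az":0.046,"gripper":1},
    {"dx":-0.16,"dy":0,"dz":-0.006,"az":0.046,"gripper":1},
    {"dx":-0.16,"dy":0.012,"dz":-0.006,"az":0.046,"gripper":1},
    {"dx":-0.16,"dy":0.024,"dz":-0.006,"az":0.046,"gripper":1},
    {"dx":-0.16,"dy":0.035,"dz":-0.006,"az":0.046,"gripper":1},
    {"dx":-0.173,"dy":-0.03,"dz":0,"az":0.039,"gripper":1},
    {"dx":-0.174,"dy":-0.02,"dz":0,"az":0.039,"gripper":1},
    {"dx":-0.175,"dy":-0.01,"dz":0,"az":0.039,"gripper":1},
    {"dx":-0.175,"dy":0,"dz":0,"az":0.039,"gripper":1},
    {"gripper":1},
    {"gripper":1},
    {"gripper":1},
  ],
)

```text
invalid input
```

```bash
cat >> h.py <<'E'
def wrist(name):
    from cell import ctrl
    from scipy.spatial.transform import Rotation as R
    s=ctrl.read_state();d=ctrl.get_image("wrist");T=np.eye(4);T[:3,:3]=R.from_euler("xyz",s["tool_rot"]).as_matrix();T[:3,3]=s["eef_pos"]
    d["T"]=T@d["T_tool_cam"];cv2.imwrite(f"pics/{name}.png",d["color"][:,:,::-1]);np.savez(name+".npz",**d)
    print("clock",s["clock"],np.round(s["eef_pos"],1),np.degrees(s["tool_rot"]).round(2),"q7",round(s["qpos"][6],2));return d
E
python3 -c "
from h import *
wrist('w1')"
```

```text
clock 0.15 [151.1 631.7 252.6] [-179.92   -0.    166.55] q7 -0.02
```

View pics/w1.png

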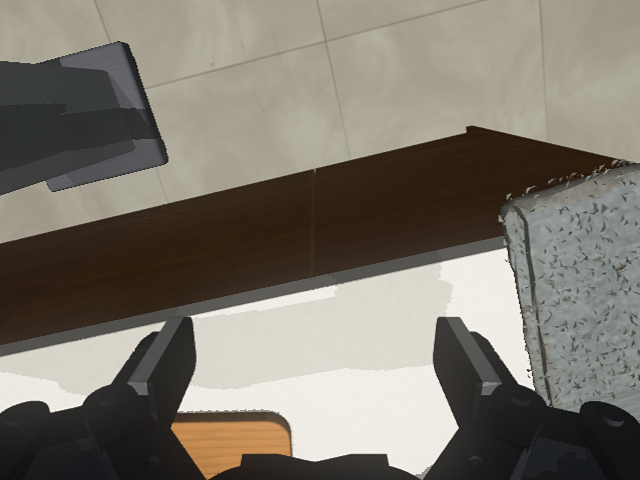

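The picture shows the unmoved start pose: fingers at (180,380) and (450,380), worktop edge and cutting board. The plan was refused, so I'll resend it with every field filled.

step_arm(
  plan=[
    {"dx":-0.16,"dy":-0.07,"dz":-0.026,"ax":0,"ay":0,"az":0.077,"gripper":1},
    {"dx":-0.167,"dy":-0.05,"dz":-0.026,"ax":0,"ay":0,"az":0.077,"gripper":1},
    {"dx":-0.172,"dy":-0.03,"dz":-0.026,"ax":0,"ay":0,"az":0.077,"gripper":1},
    {"dx":-0.174,"dy":-0.01,"dz":-0.026,"ax":0,"ay":0,"az":0.077,"gripper":1},
    {"dx":-0.174,"dy":0.01,"dz":-0.026,"ax":0,"ay":0,"az":0.077,"gripper":1},
    {"dx":-0.172,"dy":0.03,"dz":-0.026,"ax":0,"ay":0,"az":0.077,"gripper":1},
  ],
)

```text
clock: 0.95
eef_pos: [401.4, 439.9, 300.3]
tool_rot: [-3.141, -0.0, 2.177]
force: [1.3, -0.0, 0.4]
width: 85.7
gripper_force: 0.0
```

step_arm(
  plan=[
    {"dx":-0.16,"dy":-0.024,"dz":-0.006,"ax":0,"ay":0,"az":0.046,"gripper":1},
    {"dx":-0.16,"dy":-0.012,"dz":-0.006,"ax":0,"ay":0,"az":0.046,"gripper":1},
    {"dx":-0.16,"dy":0,"dz":-0.006,"ax":0,"ay":0,"az":0.046,"gripper":1},
    {"dx":-0.16,"dy":0.012,"dz":-0.006,"ax":0,"ay":0,"az":0.046,"gripper":1},
    {"dx":-0.16,"dy":0.024,"dz":-0.006,"ax":0,"ay":0,"az":0.046,"gripper":1},
    {"dx":-0.16,"dy":0.035,"dz":-0.006,"ax":0,"ay":0,"az":0.046,"gripper":1},
    {"dx":-0.173,"dy":-0.03,"dz":0,"ax":0,"ay":0,"az":0.039,"gripper":1},
    {"dx":-0.174,"dy":-0.02,"dz":0,"ax":0,"ay":0,"az":0.039,"gripper":1},
    {"dx":-0.175,"dy":-0.01,"dz":0,"ax":0,"ay":0,"az":0.039,"gripper":1},
    {"dx":-0.175,"dy":0,"dz":0,"ax":0,"ay":0,"az":0.039,"gripper":1},
    {"dx":0,"dy":0,"dz":0,"ax":0,"ay":0,"az":0,"gripper":1},
    {"dx":0,"dy":0,"dz":0,"ax":0,"ay":0,"az":0,"gripper":1},
  ],
)

```text
clock: 2.45
eef_pos: [530.5, -28.2, 310.7]
tool_rot: [-3.141, -0.001, 1.503]
force: [0.5, 0.2, 0.3]
width: 85.0
gripper_force: 0.0
```

```bash
python3 -c "
from h import *
wrist('w2')"
```

```text
clock 2.45 [530.5 -28.2 310.7] [-1.7998e+02 -5.0000e-02  8.6100e+01] q7 0.18
```

View pics/w2.png

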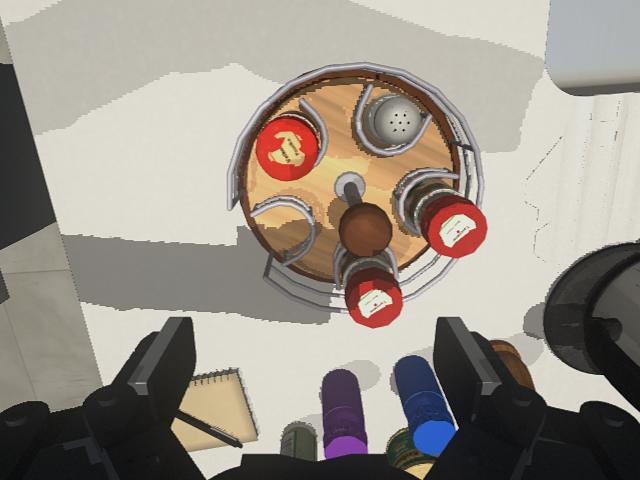

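The view shows the knob at (366,229), salt at (397,122), red caps at (287,147), (456,225) and (374,296), the free pocket at about (285,228), and the upper rail's ends at about (233,208) and (268,280). Next I'll compute the axis and angles.

```bash
python3 - <<'E'
from h import *
d=dict(np.load("w2.npz"));P=cloud(d);c=d["color"].astype(int)
M=np.zeros(P.shape[:2],bool);M[60:330,220:490]=1
def fit(m,r,nm):
    p=P[m];p=p[~np.isnan(p[:,0])];h=cv2.convexHull(p[:,:2].astype(np.float32))[:,0];print(nm,len(p),p.mean(0).round(1),"circ",cv2.minEnclosingCircle(h)[0],circ(h,r).round(1),"z",p[:,2].max().round(1));return circ(h,r)
V,U=np.mgrid[:480,:640]
k=fit(M&(P[...,2]>155)&(P[...,2]<185),18,"knob")
cs=[]
for u,v in((287,147),(456,225),(374,296)):
    cs.append(fit((np.hypot(U-u,V-v)<36)&(P[...,2]>126)&(P[...,2]<140),22.5,"cap"))
cs.append(fit((np.hypot(U-397,V-122)<34)&(P[...,2]>90)&(P[...,2]<125),20,"salt"))
m=M&(P[...,2]>78)&(P[...,2]<88)&(np.abs(np.hypot(P[...,0]-k[0],P[...,1]-k[1])-107)<9);p=P[m]
o=circ(p[:,:2],107);print("rail centre",o.round(1),m.sum())
m=M&(P[...,2]>26)&(P[...,2]<34);p=P[m];h=cv2.convexHull(p[:,:2].astype(np.float32))[:,0];print("disc circ",circ(h,101).round(1))
for ctr in(k,o):
    q=np.array(cs)-ctr;a=np.degrees(np.arctan2(q[:,1],q[:,0]))%360
    print("r",np.hypot(*q.T).round(1),"ang",a.round(1),"mod72",(a%72).round(1))
m=M&(P[...,2]>76)&(P[...,2]<90);q=P[m][:,:2]-o;q=q[np.abs(np.hypot(*q.T)-107)<7]
a=np.sort(np.degrees(np.arctan2(q[:,1],q[:,0]))%360);g=np.diff(a);i=np.argsort(g)[-3:];print("gaps",[(a[j].round(1),a[j+1].round(1)) for j in i])
for uv,z in(((233,208),82),((268,280),82),((285,228),66)):print(ray(d,uv,z).round(1)[:2])
for n,uv in(("purple",(346,447)),("blue",(434,437)),):print(n,P[uv[1],uv[0]].round(0))
E
```

```text
knob 2310 [563.5 -31.5 172. ] circ (564.4854736328125, -34.809818267822266) [564.4 -34.9] z 177.6
cap 3131 [514.8  18.5 134.6] circ (514.4849243164062, 17.755016326904297) [514.5  17.7] z 137.2
cap 2819 [634.4 -47.7 134.7] circ (635.4059448242188, -49.41767501831055) [635.4 -49.2] z 138.0
cap 2409 [ 573.  -103.4  134.5] circ (573.3732299804688, -105.896484375) [ 573.5 -105.8] z 137.9
salt 1747 [595.2  30.6 113.1] circ (596.8545532226562, 29.6169376373291) [599.4  28.5] z 119.7
rail centre [564.5 -35.1] 3765
disc circ [564.3 -35.4]
r [72.5 72.4 71.5 72.4] ang [133.5 348.6 277.3  61.1] mod72 [61.5 60.6 61.3 61.1]
r [72.7 72.3 71.3 72.5] ang [133.4 348.7 277.3  61.2] mod72 [61.4 60.7 61.3 61.2]
gaps [(np.float64(327.0), np.float64(352.3)), (np.float64(265.3), np.float64(292.6)), (np.float64(180.9), np.float64(217.5))]
[460.6 -34.8]
[ 483.5 -104.3]
[501.9 -60.9]
purple [ 545. -279.  105.]
blue [ 632. -272.  106.]
```

```bash
python3 -c "
from h import *
d=dict(np.load('top0.npz'));print('blue2',ray(d,(419,291),104).round())
rows((530.5,-28.2,310.7),86.1,[(488,-364,230,56)])"
```

```text
blue2 [ 461. -456.  104.]
7 [{"dx":-0.161,"dy":-0.009,"dz":0.038,"az":0.048},{"dx":-0.161,"dy":0.003,"dz":0.038,"az":0.048},{"dx":-0.16,"dy":0.015,"dz":0.038,"az":0.048},{"dx":-0.159,"dy":0.027,"dz":0.038,"az":0.048},{"dx":-0.156,"dy":0.039,"dz":0.038,"az":0.048},{"dx":-0.153,"dy":0.05,"dz":0.038,"az":0.048},{"dx":-0.149,"dy":0.062,"dz":0.038,"az":0.048}]
```

step_arm(
  plan=[
    {"dx":-0.161,"dy":-0.009,"dz":0.038,"ax":0,"ay":0,"az":0.048,"gripper":1},
    {"dx":-0.161,"dy":0.003,"dz":0.038,"ax":0,"ay":0,"az":0.048,"gripper":1},
    {"dx":-0.16,"dy":0.015,"dz":0.038,"ax":0,"ay":0,"az":0.048,"gripper":1},
    {"dx":-0.159,"dy":0.027,"dz":0.038,"ax":0,"ay":0,"az":0.048,"gripper":1},
    {"dx":-0.156,"dy":0.039,"dz":0.038,"ax":0,"ay":0,"az":0.048,"gripper":1},
    {"dx":-0.153,"dy":0.05,"dz":0.038,"ax":0,"ay":0,"az":0.048,"gripper":1},
    {"dx":-0.149,"dy":0.062,"dz":0.038,"ax":0,"ay":0,"az":0.048,"gripper":1},
    {"dx":0,"dy":0,"dz":0,"ax":0,"ay":0,"az":0,"gripper":1},
    {"dx":0,"dy":0,"dz":0,"ax":0,"ay":0,"az":0,"gripper":1},
  ],
)

```text
clock: 3.62
eef_pos: [489.1, -362.4, 230.6]
tool_rot: [-3.14, -0.001, 0.977]
force: [1.0, 0.4, -0.3]
width: 85.2
gripper_force: 0.0
```

```bash
python3 - <<'E'
from h import *
d=wrist('w3');P=cloud(d);c=d["color"].astype(int)
m=(P[...,2]>97)&(P[...,2]<112)&(np.hypot(P[...,0]-488,P[...,1]+364)<40);p=P[m]
h=cv2.convexHull(p[:,:2].astype(np.float32))[:,0];print(len(p),p.mean(0).round(1),circ(h,22.5).round(1),cv2.minEnclosingCircle(h),p[:,2].max(),np.median(c[m],0))
E
```

```text
clock 3.625 [ 489.1 -362.4  230.6] [-1.7993e+02 -8.0000e-02  5.6000e+01] q7 0.39
3834 [ 489.2 -362.9  104.6] [ 488.2 -364.2] ((488.2216491699219, -364.2478332519531), 22.297298431396484) 107.50890446166699 [184.  60.  48.]
```

View pics/w3.png

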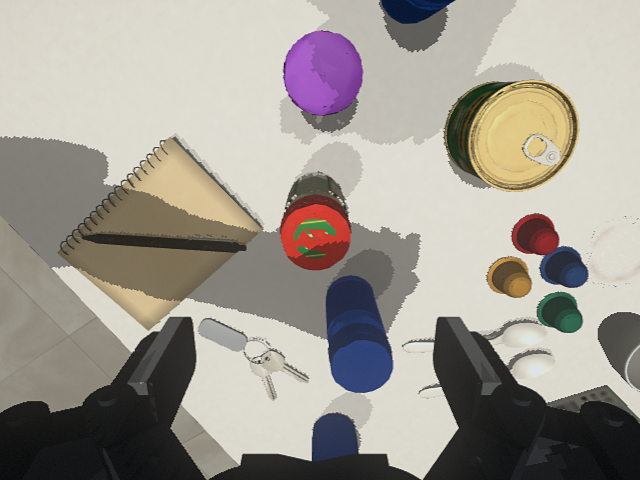

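The red cap with the green mark, at (315,235), is the target. It sits at (488.2, -364.2) with the fingers' descent clear.

step_arm(
  plan=[
    {"dx":-0.007,"dy":0.001,"dz":0.07,"ax":0,"ay":0,"az":0,"gripper":1},
    {"dx":0,"dy":0,"dz":0.09,"ax":0,"ay":0,"az":0,"gripper":1},
    {"dx":0,"dy":0,"dz":0.09,"ax":0,"ay":0,"az":0,"gripper":1},
    {"dx":0,"dy":0,"dz":0.09,"ax":0,"ay":0,"az":0,"gripper":1},
    {"dx":0,"dy":0,"dz":0.06,"ax":0,"ay":0,"az":0,"gripper":1},
    {"dx":0,"dy":0,"dz":0.04,"ax":0,"ay":0,"az":0,"gripper":1},
    {"dx":0,"dy":0,"dz":0,"ax":0,"ay":0,"az":0,"gripper":1},
    {"dx":0,"dy":0,"dz":0,"ax":0,"ay":0,"az":0,"gripper":0.3},
    {"dx":0,"dy":0,"dz":0,"ax":0,"ay":0,"az":0,"gripper":0.3},
    {"dx":0,"dy":0,"dz":0,"ax":0,"ay":0,"az":0,"gripper":0.3},
    {"dx":0,"dy":0,"dz":0,"ax":0,"ay":0,"az":0,"gripper":0.3},
    {"dx":0,"dy":0,"dz":0,"ax":0,"ay":0,"az":0,"gripper":0.3},
    {"dx":0,"dy":0,"dz":0,"ax":0,"ay":0,"az":0,"gripper":0.3},
  ],
)

```text
clock: 5.3
eef_pos: [487.4, -366.7, 100.1]
tool_rot: [3.14, -0.0, 0.975]
force: [-1.4, 0.7, 6.0]
width: 42.5
gripper_force: 60.5
```

step_arm(
  plan=[
    {"dx":0,"dy":0,"dz":-0.03,"ax":0,"ay":0,"az":0,"gripper":0.3},
    {"dx":0,"dy":0,"dz":-0.08,"ax":0,"ay":0,"az":0,"gripper":0.3},
    {"dx":0,"dy":0,"dz":-0.12,"ax":0,"ay":0,"az":0,"gripper":0.3},
    {"dx":0,"dy":0,"dz":-0.15,"ax":0,"ay":0,"az":0,"gripper":0.3},
    {"dx":0,"dy":0,"dz":-0.12,"ax":0,"ay":0,"az":0,"gripper":0.3},
    {"dx":0,"dy":0,"dz":0,"ax":0,"ay":0,"az":0,"gripper":0.3},
    {"dx":0,"dy":0,"dz":0,"ax":0,"ay":0,"az":0,"gripper":0.3},
  ],
)

```text
clock: 6.18
eef_pos: [486.7, -365.5, 248.5]
tool_rot: [-3.14, -0.001, 0.975]
force: [0.0, 0.7, -1.9]
width: 42.7
gripper_force: 61.0
```

```bash
python3 - <<'E'
from h import *
d=wrist('w4');d2={**d};P=cloud(d,d["T_tool_cam"]);c=d["color"].astype(int)
red=(c[...,0]>100)&(c[...,0]>2*c[...,1])&(c[...,0]>2*c[...,2])&(np.hypot(P[...,0],P[...,1])<45)
p=P[red];h=cv2.convexHull(p[:,:2].astype(np.float32))[:,0];print("red",len(p),p.mean(0).round(1),np.percentile(p,[1,99],axis=0).round(1).tolist(),circ(h,22.5).round(1))
m=(np.abs(P[...,1])<30)&(np.abs(P[...,0])<35)&(P[...,2]>10)&(P[...,2]<110)
for z in(20,40,60,80):
    q=P[m&(abs(P[...,2]-z)<8)];print(z,len(q),q.mean(0).round(1),np.percentile(q,[2,98],axis=0).round(1).tolist() if len(q) else "")
E
```

```text
clock 6.175 [ 486.7 -365.5  248.5] [-1.7992e+02 -3.0000e-02  5.5860e+01] q7 0.38
red 3674 [ 5.  -4.  -2.8] [[-18.5, -20.6, -5.7], [24.9, 16.2, 15.6]] [ 3.  -0.8]
20 1949 [19.3 -0.4 19.9] [[9.9, -26.7, 12.2], [25.0, 26.4, 27.6]]
40 1517 [20.  -0.7 39. ] [[7.0, -22.2, 32.4], [24.5, 20.8, 47.6]]
60 952 [21.1 -1.  59.8] [[11.3, -21.0, 52.3], [24.6, 19.2, 67.7]]
80 712 [21.  -1.1 79.7] [[11.0, -21.4, 72.3], [24.4, 19.2, 87.5]]
```

View pics/w4.png

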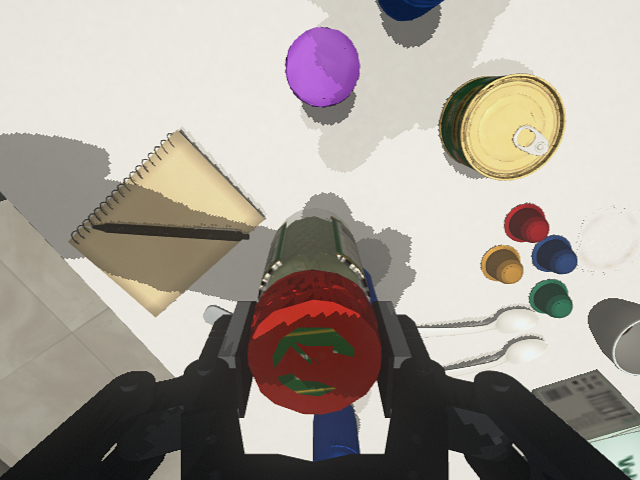

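The jar hangs straight in the fingers, with its cap centre at (315,350). I'll check the finger linkage's extent before choosing the closing direction.

```bash
python3 - <<'E'
from h import *
for n in("w3","w4"):
    d=dict(np.load(n+".npz"));P=cloud(d,d["T_tool_cam"])
    for a,b in((-60,-45),(-45,-30),(-30,-15),(-15,0),(0,25)):
        q=P[(P[...,2]>a)&(P[...,2]<b)&(abs(P[...,0])<45)&(abs(P[...,1])<90)];print(n,a,b,len(q),np.percentile(q,[1,99],axis=0).round().tolist() if len(q) else"")
print("tangential yaw 25:");rows((486.7,-365.5,248.5),55.9,[(455,-130,248,35),(497.5,-66,248,25)])
print("radial yaw 115:");rows((486.7,-365.5,248.5),55.9,[(455,-130,248,95),(501.3,-68,248,115)])
E
```

```text
w3 -60 -45 16588 [[1.0, -67.0, -60.0], [19.0, 68.0, -45.0]]
w3 -45 -30 15253 [[-4.0, -71.0, -45.0], [15.0, 71.0, -31.0]]
w3 -30 -15 4872 [[-9.0, -56.0, -30.0], [13.0, 55.0, -15.0]]
w3 -15 0 4121 [[-10.0, -56.0, -15.0], [13.0, 55.0, -0.0]]
w3 0 25 1599 [[-10.0, -55.0, 0.0], [12.0, 54.0, 11.0]]
w4 -60 -45 18480 [[7.0, -60.0, -60.0], [19.0, 59.0, -45.0]]
w4 -45 -30 17275 [[-10.0, -56.0, -45.0], [18.0, 55.0, -30.0]]
w4 -30 -15 6194 [[-9.0, -52.0, -30.0], [15.0, 51.0, -15.0]]
w4 -15 0 15564 [[-17.0, -33.0, -14.0], [24.0, 32.0, -0.0]]
w4 0 25 5340 [[7.0, -35.0, 0.0], [25.0, 33.0, 25.0]]
tangential yaw 25:
7 [{"dx":0.118,"dy":-0.106,"dz":0.0,"az":0.046},{"dx":0.11,"dy":-0.114,"dz":0.0,"az":0.046},{"dx":0.102,"dy":-0.122,"dz":0.0,"az":0.046},{"dx":0.092,"dy":-0.129,"dz":0.0,"az":0.046},{"dx":0.083,"dy":-0.135,"dz":0.0,"az":0.046},{"dx":0.119,"dy":-0.047,"dz":-0.0,"az":0.056},{"dx":0.115,"dy":-0.057,"dz":-0.0,"az":0.056}]
radial yaw 115:
8 [{"dx":0.118,"dy":-0.106,"dz":0.0,"az":-0.087},{"dx":0.131,"dy":-0.088,"dz":0.0,"az":-0.087},{"dx":0.142,"dy":-0.07,"dz":0.0,"az":-0.087},{"dx":0.15,"dy":-0.05,"dz":0.0,"az":-0.087},{"dx":0.156,"dy":-0.029,"dz":0.0,"az":-0.087},{"dx":0.064,"dy":0.057,"dz":-0.0,"az":-0.074},{"dx":0.057,"dy":0.064,"dz":-0.0,"az":-0.074},{"dx":0.049,"dy":0.071,"dz":-0.0,"az":-0.074}]
```

Closing radially would bring the linkage to the knob, so I'll use tangential closing at yaw 25°.

step_arm(
  plan=[
    {"dx":0.118,"dy":-0.106,"dz":0,"ax":0,"ay":0,"az":0.046,"gripper":0.3},
    {"dx":0.11,"dy":-0.114,"dz":0,"ax":0,"ay":0,"az":0.046,"gripper":0.3},
    {"dx":0.102,"dy":-0.122,"dz":0,"ax":0,"ay":0,"az":0.046,"gripper":0.3},
    {"dx":0.092,"dy":-0.129,"dz":0,"ax":0,"ay":0,"az":0.046,"gripper":0.3},
    {"dx":0.083,"dy":-0.135,"dz":0,"ax":0,"ay":0,"az":0.046,"gripper":0.3},
    {"dx":0.119,"dy":-0.047,"dz":0,"ax":0,"ay":0,"az":0.056,"gripper":0.3},
    {"dx":0.115,"dy":-0.057,"dz":0,"ax":0,"ay":0,"az":0.056,"gripper":0.3},
    {"dx":0,"dy":0,"dz":0,"ax":0,"ay":0,"az":0,"gripper":0.3},
    {"dx":0,"dy":0,"dz":0,"ax":0,"ay":0,"az":0,"gripper":0.3},
  ],
)

```text
clock: 7.35
eef_pos: [496.3, -66.8, 248.2]
tool_rot: [-3.141, 0.003, 0.438]
force: [-0.7, -0.5, -1.0]
width: 42.8
gripper_force: 61.3
```

```bash
python3 - <<'E'
from h import *
d=wrist('w5');P=cloud(d);c=d["color"].astype(int);V,U=np.mgrid[:480,:640]
red=(c[...,0]>100)&(c[...,0]>2*c[...,1])&(c[...,0]>2*c[...,2])&(P[...,2]>225)
p=P[red];h=cv2.convexHull(p[:,:2].astype(np.float32))[:,0];j=circ(h,22.5);print("jar xy",j.round(1))
m=(P[...,2]>155)&(P[...,2]<185)&(np.hypot(P[...,0]-564,P[...,1]+35)<30);p=P[m];print("knob",len(p),circ(cv2.convexHull(p[:,:2].astype(np.float32))[:,0],18) if len(p)>50 else "")
m=(P[...,2]>60)&(P[...,2]<72)&(np.hypot(P[...,0]-499.3,P[...,1]+65.7)<40);p=P[m][:,:2];print("U wires",len(p),circ(p,28).round(1) if len(p)>20 else "")
E
```

```text
clock 7.35 [496.3 -66.8 248.2] [-1.7998e+02  1.4000e-01  2.5080e+01] q7 -0.52
jar xy [497.7 -64.6]
knob 4810 [564.24771306 -35.26484449]
U wires 1107 [499.  -66.1]
```

View pics/w5.png

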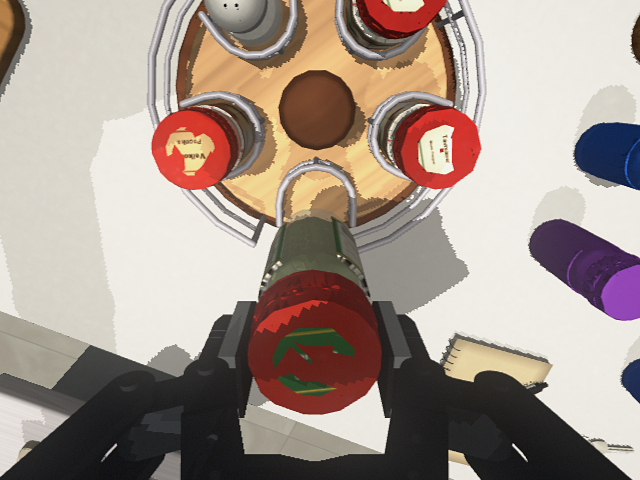

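The jar hangs over the pocket: cap at (315,350), U frame at (317,190). It is about 2 mm off, so I'll correct and lower it.

step_arm(
  plan=[
    {"dx":0.003,"dy":0.006,"dz":0.04,"ax":0,"ay":0,"az":0,"gripper":0.3},
    {"dx":0,"dy":0,"dz":0.07,"ax":0,"ay":0,"az":0,"gripper":0.3},
    {"dx":0,"dy":0,"dz":0.07,"ax":0,"ay":0,"az":0,"gripper":0.3},
    {"dx":0,"dy":0,"dz":0.06,"ax":0,"ay":0,"az":0,"gripper":0.3},
    {"dx":0,"dy":0,"dz":0.06,"ax":0,"ay":0,"az":0,"gripper":0.3},
    {"dx":0,"dy":0,"dz":0.04,"ax":0,"ay":0,"az":0,"gripper":0.3},
    {"dx":0,"dy":0,"dz":0.03,"ax":0,"ay":0,"az":0,"gripper":0.3},
    {"dx":0,"dy":0,"dz":0,"ax":0,"ay":0,"az":0,"gripper":0.3},
    {"dx":0,"dy":0,"dz":0,"ax":0,"ay":0,"az":0,"gripper":0.3},
  ],
)

```text
clock: 8.52
eef_pos: [499.2, -67.8, 138.5]
tool_rot: [3.141, -0.001, 0.437]
force: [0.1, -0.4, -0.6]
width: 42.6
gripper_force: 61.3
```

step_arm(
  plan=[
    {"dx":0,"dy":0,"dz":0.01,"ax":0,"ay":0,"az":0,"gripper":0.3},
    {"dx":0,"dy":0,"dz":0.009,"ax":0,"ay":0,"az":0,"gripper":0.3},
    {"dx":0,"dy":0,"dz":0.006,"ax":0,"ay":0,"az":0,"gripper":0.3},
    {"dx":0,"dy":0,"dz":0,"ax":0,"ay":0,"az":0,"gripper":0.3},
    {"dx":0,"dy":0,"dz":0,"ax":0,"ay":0,"az":0,"gripper":0.3},
  ],
)

```text
clock: 9.15
eef_pos: [498.9, -67.7, 130.6]
tool_rot: [3.142, 0.0, 0.437]
force: [-0.3, 0.1, -0.7]
width: 42.8
gripper_force: 61.3
```

step_arm(
  plan=[
    {"dx":0,"dy":0,"dz":0.005,"ax":0,"ay":0,"az":0,"gripper":0.3},
    {"dx":0,"dy":0,"dz":0,"ax":0,"ay":0,"az":0,"gripper":0.3},
    {"dx":0,"dy":0,"dz":0,"ax":0,"ay":0,"az":0,"gripper":0.3},
  ],
)

```text
clock: 9.52
eef_pos: [499.5, -67.9, 130.1]
tool_rot: [3.141, -0.002, 0.437]
force: [-0.8, -0.3, 7.8]
width: 43.0
gripper_force: 62.3
```

Contact, so the jar stands on the disc. I'll release it, wait and rise.

step_arm(
  plan=[
    {"dx":0,"dy":0,"dz":0,"ax":0,"ay":0,"az":0,"gripper":0.75},
    {"dx":0,"dy":0,"dz":0,"ax":0,"ay":0,"az":0,"gripper":0.75},
    {"dx":0,"dy":0,"dz":0,"ax":0,"ay":0,"az":0,"gripper":0.75},
    {"dx":0,"dy":0,"dz":0,"ax":0,"ay":0,"az":0,"gripper":0.75},
    {"dx":0,"dy":0,"dz":0,"ax":0,"ay":0,"az":0,"gripper":0.75},
    {"dx":0,"dy":0,"dz":-0.05,"ax":0,"ay":0,"az":0,"gripper":0.75},
    {"dx":0,"dy":0,"dz":-0.1,"ax":0,"ay":0,"az":0,"gripper":0.75},
    {"dx":0,"dy":0,"dz":-0.15,"ax":0,"ay":0,"az":0,"gripper":1},
    {"dx":0,"dy":0,"dz":-0.15,"ax":0,"ay":0,"az":0,"gripper":1},
    {"dx":0,"dy":0,"dz":-0.1,"ax":0,"ay":0,"az":0,"gripper":1},
    {"dx":0,"dy":0,"dz":0,"ax":0,"ay":0,"az":0,"gripper":1},
    {"dx":0,"dy":0,"dz":0,"ax":0,"ay":0,"az":0,"gripper":1},
  ],
)

```text
clock: 11.02
eef_pos: [498.3, -67.3, 293.9]
tool_rot: [-3.141, 0.0, 0.438]
force: [-0.2, 0.7, -0.1]
width: 85.3
gripper_force: 0.0
```

```bash
python3 - <<'E'
from h import *
from cell import ctrl
d=wrist('w6');P=cloud(d)
def fit(x,y,r,lo,hi,R=38):
    m=(P[...,2]>lo)&(P[...,2]<hi)&(np.hypot(P[...,0]-x,P[...,1]-y)<R);p=P[m]
    return (len(p),circ(cv2.convexHull(p[:,:2].astype(np.float32))[:,0],r).round(1),p[:,2].max().round(1)) if len(p)>100 else len(p)
print("green",fit(500,-66,22.5,126,141));print("knob",fit(564,-35,18,160,182,30))
for n,x,y in(("C",514.5,17.7),("B",573.5,-105.8)):print(n,fit(x,y,22.5,126,141))
s=ctrl.read_state();print(np.round(s["qpos"],2))
E
```

```text
clock 11.025 [498.3 -67.3 293.9] [-1.7995e+02  2.0000e-02  2.5070e+01] q7 -0.57
green (3123, array([501.3, -65.7]), np.float64(137.3))
knob (3204, array([564.3, -35.4]), np.float64(177.6))
C (3632, array([513.9,  16.7]), np.float64(137.6))
B (3716, array([ 573.9, -106.1]), np.float64(138.1))
[-0.5   0.49  0.86  1.88 -0.44  0.98 -0.57]
```

View pics/w6.png

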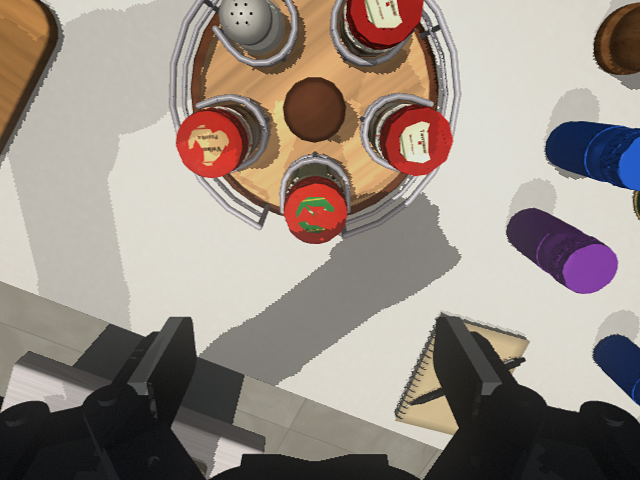

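The green-marked cap at (315,210) stands in the pocket, let go, within about 2 mm. The carousel hasn't turned. Next is the knob.

```bash
python3 -c "
from h import *
rows((498.3,-67.3,293.9),25.1,[(564.3,-35.3,260,17),(564.3,-35.3,167,17)],step=40)"
```

```text
6 [{"dx":0.081,"dy":-0.001,"dz":0.038,"az":0.03},{"dx":0.081,"dy":-0.005,"dz":0.038,"az":0.03},{"dx":0.081,"dy":-0.009,"dz":0.038,"az":0.03},{"dx":0.0,"dy":0.0,"dz":0.103,"az":0.0},{"dx":0.0,"dy":0.0,"dz":0.103,"az":0.0},{"dx":0.0,"dy":0.0,"dz":0.103,"az":0.0}]
```

step_arm(
  plan=[
    {"dx":0.081,"dy":-0.001,"dz":0.038,"ax":0,"ay":0,"az":0.03,"gripper":1},
    {"dx":0.081,"dy":-0.005,"dz":0.038,"ax":0,"ay":0,"az":0.03,"gripper":1},
    {"dx":0.081,"dy":-0.009,"dz":0.038,"ax":0,"ay":0,"az":0.03,"gripper":1},
    {"dx":0,"dy":0,"dz":0.06,"ax":0,"ay":0,"az":0,"gripper":1},
    {"dx":0,"dy":0,"dz":0.06,"ax":0,"ay":0,"az":0,"gripper":1},
    {"dx":0,"dy":0,"dz":0,"ax":0,"ay":0,"az":0,"gripper":1},
    {"dx":0,"dy":0,"dz":0,"ax":0,"ay":0,"az":0,"gripper":1},
  ],
)

```text
clock: 11.95
eef_pos: [564.3, -36.4, 224.2]
tool_rot: [3.141, -0.0, 0.295]
force: [-0.7, 0.1, 1.3]
width: 85.5
gripper_force: 0.0
```

step_arm(
  plan=[
    {"dx":0.001,"dy":-0.003,"dz":0.06,"ax":0,"ay":0,"az":0,"gripper":1},
    {"dx":0,"dy":0,"dz":0.07,"ax":0,"ay":0,"az":0,"gripper":1},
    {"dx":0,"dy":0,"dz":0.06,"ax":0,"ay":0,"az":0,"gripper":1},
    {"dx":0,"dy":0,"dz":0,"ax":0,"ay":0,"az":0,"gripper":1},
    {"dx":0,"dy":0,"dz":0,"ax":0,"ay":0,"az":0,"gripper":0.2},
    {"dx":0,"dy":0,"dz":0,"ax":0,"ay":0,"az":0,"gripper":0.2},
    {"dx":0,"dy":0,"dz":0,"ax":0,"ay":0,"az":0,"gripper":0.2},
    {"dx":0,"dy":0,"dz":0,"ax":0,"ay":0,"az":0,"gripper":0.2},
    {"dx":0,"dy":0,"dz":0,"ax":0,"ay":0,"az":0,"gripper":0.2},
    {"dx":0,"dy":0,"dz":0,"ax":0,"ay":0,"az":0,"gripper":0.2},
  ],
)

```text
clock: 13.2
eef_pos: [565.5, -35.9, 168.0]
tool_rot: [3.14, -0.002, 0.296]
force: [-0.3, -2.1, 6.3]
width: 33.0
gripper_force: 59.6
```

Gripped. Turning counter-clockwise, in stages.

step_arm(
  plan=[
    {"dx":0,"dy":0,"dz":0,"ax":0,"ay":0,"az":-0.02,"gripper":0.2},
    {"dx":0,"dy":0,"dz":0,"ax":0,"ay":0,"az":-0.05,"gripper":0.2},
    {"dx":0,"dy":0,"dz":0,"ax":0,"ay":0,"az":-0.06,"gripper":0.2},
    {"dx":0,"dy":0,"dz":0,"ax":0,"ay":0,"az":-0.06,"gripper":0.2},
    {"dx":0,"dy":0,"dz":0,"ax":0,"ay":0,"az":-0.06,"gripper":0.2},
    {"dx":0,"dy":0,"dz":0,"ax":0,"ay":0,"az":-0.05,"gripper":0.2},
    {"dx":0,"dy":0,"dz":0,"ax":0,"ay":0,"az":0,"gripper":0.2},
  ],
)

```text
clock: 14.08
eef_pos: [565.1, -35.4, 168.0]
tool_rot: [3.14, -0.001, 0.768]
force: [-1.7, -1.2, 6.3]
width: 33.3
gripper_force: 59.7
```

```bash
python3 - <<'E'
from cell import ctrl;import numpy as np
s=ctrl.read_state();print(np.round(s["qpos"],2),s["force"],s["torque"],s["eef_pos"])
E
```

```text
[-0.37  0.7   0.61  1.85 -0.56  0.77 -0.26] [-1.67814221 -1.15811937  6.28946907] [-0.38085649  0.15512688  0.00737885] [565.11868985 -35.3593757  167.98396781]
```

step_arm(
  plan=[
    {"dx":0,"dy":0,"dz":0,"ax":0,"ay":0,"az":-0.03,"gripper":0.2},
    {"dx":0,"dy":0,"dz":0,"ax":0,"ay":0,"az":-0.07,"gripper":0.2},
    {"dx":0,"dy":0,"dz":0,"ax":0,"ay":0,"az":-0.07,"gripper":0.2},
    {"dx":0,"dy":0,"dz":0,"ax":0,"ay":0,"az":-0.07,"gripper":0.2},
    {"dx":0,"dy":0,"dz":0,"ax":0,"ay":0,"az":-0.07,"gripper":0.2},
    {"dx":0,"dy":0,"dz":0,"ax":0,"ay":0,"az":-0.07,"gripper":0.2},
    {"dx":0,"dy":0,"dz":0,"ax":0,"ay":0,"az":-0.07,"gripper":0.2},
    {"dx":0,"dy":0,"dz":0,"ax":0,"ay":0,"az":-0.07,"gripper":0.2},
    {"dx":0,"dy":0,"dz":0,"ax":0,"ay":0,"az":-0.07,"gripper":0.2},
    {"dx":0,"dy":0,"dz":0,"ax":0,"ay":0,"az":-0.07,"gripper":0.2},
    {"dx":0,"dy":0,"dz":0,"ax":0,"ay":0,"az":-0.07,"gripper":0.2},
    {"dx":0,"dy":0,"dz":0,"ax":0,"ay":0,"az":-0.07,"gripper":0.2},
    {"dx":0,"dy":0,"dz":0,"ax":0,"ay":0,"az":-0.07,"gripper":0.2},
    {"dx":0,"dy":0,"dz":0,"ax":0,"ay":0,"az":-0.07,"gripper":0.2},
    {"dx":0,"dy":0,"dz":0,"ax":0,"ay":0,"az":-0.07,"gripper":0.2},
    {"dx":0,"dy":0,"dz":0,"ax":0,"ay":0,"az":-0.07,"gripper":0.2},
    {"dx":0,"dy":0,"dz":0,"ax":0,"ay":0,"az":-0.07,"gripper":0.2},
    {"dx":0,"dy":0,"dz":0,"ax":0,"ay":0,"az":-0.05,"gripper":0.2},
    {"dx":0,"dy":0,"dz":0,"ax":0,"ay":0,"az":0,"gripper":0.2},
    {"dx":0,"dy":0,"dz":0,"ax":0,"ay":0,"az":0,"gripper":0.2},
  ],
)

```text
clock: 16.58
eef_pos: [563.0, -35.6, 168.0]
tool_rot: [-3.14, -0.002, 2.651]
force: [-6.5, -2.0, 11.7]
width: 32.9
gripper_force: 60.2
```

```bash
python3 - <<'E'
from h import *
from cell import ctrl
s=ctrl.read_state();print(np.round(s["qpos"],2),s["qd"][6])
o=np.array([564.4,-35.1])
d=ctrl.get_image("top");P1=cloud(d);cv2.imwrite("pics/top1.png",d["color"][...,::-1])
w=wrist('w7');Pw=cloud(w)
e=ctrl.get_image("scene");cv2.imwrite("pics/scene1.png",e["color"][...,::-1])
for n,P,c in(("top",P1,d["color"].astype(int)),("wrist",Pw,w["color"].astype(int)),("scene",cloud(e),e["color"].astype(int))):
    r=np.hypot(P[...,0]-o[0],P[...,1]-o[1])
    red=(c[...,0]>90)&(c[...,0]>2*c[...,1])&(c[...,0]>2*c[...,2])&(r<110)&(P[...,2]>110)
    k,l,st,ce=cv2.connectedComponentsWithStats(cv2.morphologyEx(red.astype(np.uint8),cv2.MORPH_CLOSE,np.ones((5,5))))
    for i in range(1,k):
        if st[i,4]<40: continue
        p=P[(l==i)&(P[...,2]>110)&(P[...,2]<145)]
        if len(p)<30: continue
        q=circ(cv2.convexHull(p[:,:2].astype(np.float32))[:,0],22.5)-o;print(n,"cap",len(p),(q+o).round(1),"r",np.hypot(*q).round(1),"ang",(np.degrees(np.arctan2(q[1],q[0]))%360).round(1),ce[i].round(),"zmax",p[:,2].max().round())
    grey=(c.max(-1)-c.min(-1)<25)&(r<100)&(r>45)&(P[...,2]>98)&(P[...,2]<123)
    p=P[grey];
    if len(p)>20:q=np.median(p,0)[:2]-o;print(n,"greydome",len(p),(q+o).round(1),np.hypot(*q).round(1),(np.degrees(np.arctan2(q[1],q[0]))%360).round(1))
cv2.imwrite("pics/fin.png",cv2.resize(d["color"][190:300,215:335,::-1],None,fx=5,fy=5,interpolation=cv2.INTER_CUBIC))
E
```

```text
[-0.03  0.62  0.07  1.84 -0.06  0.68  1.15] -0.000846013920596442
clock 16.625 [562.9 -35.6 168. ] [-1.799e+02 -1.400e-01  1.519e+02] q7 1.15
top cap 51 [627.1 -56.9] r 66.4 ang 340.9 [288. 207.] zmax 139.0
top cap 56 [609.2  19.7] r 70.8 ang 50.7 [252. 210.] zmax 142.0
top cap 138 [ 563.2 -106.3] r 71.2 ang 269.0 [296. 230.] zmax 142.0
top cap 108 [523.7  24.3] r 72.0 ang 124.5 [244. 232.] zmax 141.0
top greydome 262 [504.  -53.9] 63.3 197.3
wrist cap 8262 [523.2  25.4] r 73.2 ang 124.2 [411. 145.] zmax 138.0
wrist cap 5143 [607.1  22.4] r 71.6 ang 53.4 [486. 325.] zmax 138.0
wrist cap 163 [ 562.9 -107.9] r 72.8 ang 268.8 [161. 317.] zmax 124.0
wrist cap 2300 [ 563.4 -108.5] r 73.4 ang 269.2 [158. 353.] zmax 137.0
wrist cap 3401 [630.1 -58. ] r 69.6 ang 340.8 [335. 431.] zmax 137.0
wrist greydome 6472 [499.3 -50.4] 66.9 193.2
scene cap 83 [524.5  24.3] r 71.6 ang 123.9 [267. 179.] zmax 144.0
scene cap 122 [629.1 -58.3] r 68.7 ang 340.2 [315. 179.] zmax 143.0
scene cap 109 [ 564.7 -106.8] r 71.7 ang 270.3 [307. 199.] zmax 144.0
scene greydome 253 [505.7 -57.6] 62.8 201.0
```

View pics/w7.png

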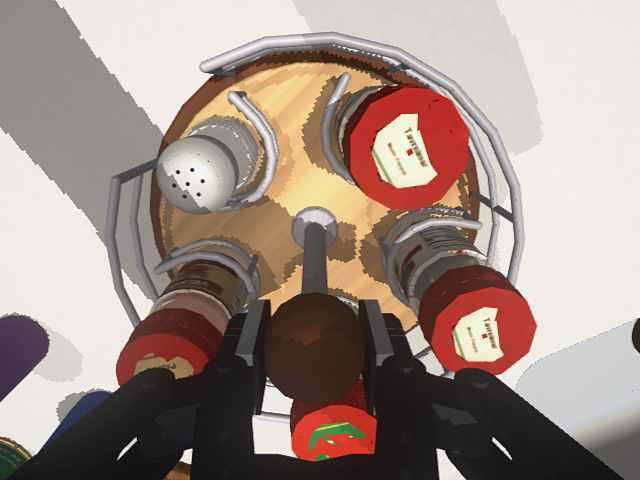

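The salt at (205,172) stands between the rail ends at about (207,68) and (115,180), and every jar is upright in its pocket. I'll refine the gap and salt angles.

```bash
python3 - <<'E'
from h import *
o=np.array([564.4,-35.1])
for n in("w7","w2","w6"):
    w=dict(np.load(n+".npz"));P=cloud(w)
    q=P[...,:2]-o;r=np.hypot(q[...,0],q[...,1]);a=np.degrees(np.arctan2(q[...,1],q[...,0]))%360
    for lo,hi in((77,88),(47,57)):
        m=(P[...,2]>lo)&(P[...,2]<hi)&(abs(r-107)<5)
        print(n,lo,"below",np.round(np.sort(a[m&(a>150)&(a<199)])[-4:],1),"above",np.round(np.sort(a[m&(a>199)&(a<250)])[:4],1))
    if n=="w7":
        m=(P[...,2]>100)&(P[...,2]<123)&(r>40)&(r<100)&(abs(a-197)<22);p=P[m]
        h=cv2.convexHull(p[:,:2].astype(np.float32))[:,0]
        for s in(circ(h,20),np.array(cv2.minEnclosingCircle(h)[0]),np.median(p[p[:,2]>116],0)[:2]):
            t=s-o;print("salt",s.round(1),np.hypot(*t).round(1),(np.degrees(np.arctan2(t[1],t[0]))%360).round(1))
E
```

```text
w7 77 below [180.7 180.7 180.8 181. ] above [217.2 217.2 217.2 217.2]
w7 47 below [179.7 179.8 179.8 179.9] above [217.1 217.1 217.2 217.2]
salt [497.8 -59.2] 70.8 199.9
salt [496.5 -57.2] 71.4 198.0
salt [496.1 -56.6] 71.7 197.5
w2 77 below [180.5 180.7 180.8 180.9] above [217.5 217.6 217.6 217.7]
w2 47 below [179.5 179.5 179.6 180. ] above [217.5 217.6 217.6 217.7]
w6 77 below [181.  181.  181.1 181.2] above [217.7 217.8 217.9 218. ]
w6 47 below [180.8 180.9 181.1 181.3] above [220.2 220.5 220.6 220.7]
```

The gap's middle is at 199.1° and the salt at about 197.8°, so a small final nudge will centre it.

step_arm(
  plan=[
    {"dx":0,"dy":0,"dz":0,"ax":0,"ay":0,"az":-0.014,"gripper":0.2},
    {"dx":0,"dy":0,"dz":0,"ax":0,"ay":0,"az":0,"gripper":0.2},
    {"dx":0,"dy":0,"dz":0,"ax":0,"ay":0,"az":0,"gripper":0.2},
    {"dx":0,"dy":0,"dz":0,"ax":0,"ay":0,"az":0,"gripper":0.2},
    {"dx":0,"dy":0,"dz":0,"ax":0,"ay":0,"az":0,"gripper":0.2},
    {"dx":0,"dy":0,"dz":0,"ax":0,"ay":0,"az":0,"gripper":0.2},
    {"dx":0,"dy":0,"dz":0,"ax":0,"ay":0,"az":0,"gripper":0.2},
  ],
)

```text
clock: 17.6
eef_pos: [562.9, -35.7, 167.9]
tool_rot: [-3.14, -0.002, 2.673]
force: [-6.7, -1.9, 11.6]
width: 33.0
gripper_force: 60.2
```

```bash
python3 - <<'E'
from cell import ctrl
s=ctrl.read_state();print(s["clock"],s["gripper_force"],s["tool_rot"],max(abs(v) for v in s["qd"]))
if s["gripper_force"]>10: print(ctrl.finish_job())
E
```

```text
17.6 60.183594200061634 [-3.13963316e+00 -2.44424557e-03  2.67322464e+00] 0.0009671800140768018
the job is handed in; nothing more can be done
None
```

I handed the job in at 17.6 s, with no verdict returned: the green jar stands let go in its pocket (about 2 mm off centre), the salt is within about 2 mm of the gap's middle by my measurements, and the gripper still holds the knob with about 60 N, arm at rest.

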